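# Put the teaspoon away in a push-to-open drawer

## Task

Push in the handleless front of the small wooden drawer box to trip its touch latch so that the drawer springs open, put the teaspoon (the small spoon, not the fork) into the drawer, and push the drawer fully home until it latches and stays shut by itself. Each time feel for the bottom of the latch and press gently, with no more than about 12 N; leave the fork, lemon, jar and shaker where they are.

Things in the scene. Friction and masses are not known exactly. Their poses are not given: they have to be found in the camera images.
- cabinet: fixed drawer box of pale wood, 130 deep (its x) x 200 wide (its y) x 62 mm high. Origin: centre of its underside; its -x points out of the open face, roughly to the robot; +x is the way to push. The top board's front edge lies 65 mm from the origin along -x.
- drawer (a joint): drawer travel (m) to the cabinet's -x: about 0 latched, 0.085 fully sprung out, negative pushed past latched. A spring drives it out with 4 N (5 N if pushed at 60 mm/s). Push-push latch: it bottoms firmly (some N per mm) at a hidden depth 6 to 17 mm past latched. Push to there (8 to 10 N felt in all; over 14 N harms it) and let go: latched springs out, open stays latched.
- drawer_front (a point): centre of the outer face of the drawer front; moves with the drawer, axes as the cabinet's (x into the box). Plain darker wood, 178 wide x 44 high x 23 mm thick, no handle, middle 31 mm above the worktop. Latched it stands 18 mm proud of the box. A push that stops short of the latch's bottom changes nothing: latched stays latched, open springs out again.
- drawer_floor (a point): centre of the drawer's inner floor, 12 mm above the worktop, 62 mm behind the front's outer face; moves with the drawer, axes as the cabinet's. The tray inside is 78 (x) x 168 mm (y), walls 20 mm high and 4 mm thick; fully open, all of it stands clear of the box.
- teaspoon_mid (a point): middle of the steel teaspoon, half-way up its 9 mm, that lies flat on the worktop left of the box; 132 long (its x) x 26 mm wide at the bowl (its y); grasp it across its y near the middle.
- fork: steel fork, 196 x 27 x 13 mm, lying on the 3 mm higher drainer at the left; origin centre of underside. Bystander.
- lemon: lemon, 78 x 55 x 56 mm; origin centre of underside. Bystander.
- honey_jar: round jar with lid, 71 mm across, 110 mm high; origin centre of underside. Bystander, right of the box.
- salt_shaker: salt shaker, 44 mm across, 90 mm high; origin centre of underside. Bystander, right of the box.
There are look-alikes about, which are no part of the job. Leave any blue look-alike of the part that bears teaspoon_mid alone.

How it is judged (in metres and radians):
On the way, in this order (a step that is already met when the one before it is completed fails the run):
1. the drawer has sprung open (value of joint drawer above 0.07 m), for 0.2 s.
2. the teaspoon lies in the open drawer, let go (value of joint drawer above 0.06 m and x of teaspoon_mid in the frame of drawer_floor between -0.038 and 0.038 m and y of teaspoon_mid in the frame of drawer_floor between -0.08 and 0.08 m and z of teaspoon_mid in the frame of drawer_floor between -0.004 and 0.025 m and contact force between the fingers and teaspoon below 0.05 N), for 0.2 s.
At the end, for the whole second after the job is handed in: the drawer stays latched by itself within -3 to +6 mm of its shut position, at rest, with the middle of the teaspoon inside the drawer's tray (within 38 mm of its centre front to back, 80 mm sideways, under 25 mm above its floor) and still (value of joint drawer between -0.003 and 0.006 m and velocity of joint drawer between -0.01 and 0.01 m/s and x of teaspoon_mid in the frame of drawer_floor between -0.038 and 0.038 m and y of teaspoon_mid in the frame of drawer_floor between -0.08 and 0.08 m and z of teaspoon_mid in the frame of drawer_floor between -0.004 and 0.025 m and linear speed of teaspoon below 0.02 m/s); the robot touches nothing.
It fails at once if more than 14 N of the fingers or arm on the drawer while it is less than 50 mm open (value of joint drawer below 0.05 m and contact force between any of the fingers, the arm and drawer above 14 N).
It fails at once if the fork, lemon, honey jar or salt shaker is moved more than 30 mm (distance of any of fork, lemon, honey_jar, salt_shaker from where it was at the start of the episode above 0.03 m).
It also fails if it takes over 67 s, if anything falls off the work surface, if the arm or the gripper's body presses on something with over 40 N, if the wrist force passes 120 N, or if a joint passes its speed limit or range.

## Robot

A 6-joint arm with a two-finger parallel gripper is mounted at the origin on a cart in front of the work surface, level with it; the furniture and walls round the work are solid. World frame = base frame: x ahead of the robot, y to its left, z up, the work surface at z = 0. Lengths are in mm, angles in degrees, forces in N, time in s.
With the tool pointing down it reaches from about 350 to 850 mm from the base axis. Payload 8.1 kg.
Tool frame: the origin (TCP) lies at the very end of the fingers, on their centre line; the grasp point (between the pads) lies 19 mm behind it; z points along the fingers, y is the direction in which the jaws open and shut (so a half turn about z gives the same grasp; the last joint's range is limited). The gripper opens to 85 mm and grips with 20 to 120 N. Pads are 22 mm wide; open, the fingers measure 114 mm over their backs; the gripper's body (76 mm by 85 mm) begins 54 mm behind the grasp point. The pads swing forward as they close: fully open they stand 13 mm farther back than shut.
Start: joints at [69.591, 7.471, 85.268, -0, 87.261, -4.893], TCP at [160.479, 578.145, 231.292] pointing down, gripper open.
Joint ranges: [-169.43, 169.43], [-51.17, 129.36], [1.28, 143.12], [-76.62, 256.62], [0, 156.53], [-152.29, 152.29]. Speed limits (degrees/s): [136.94, 136.94, 159.86, 180, 180, 180].

## Interface

Orientations are given as a 3x3 rotation matrix whose columns are the frame's x, y, z axes.
In Python, from station import robot gives the robot as it stands. The module is installed in compiled form; this text tells all that it offers.
- The arm moves only by the tool carry_out, never from a script. Its argument "commands" is a list of rows, each a list of 5 numbers: the shift along the tool's x, y, z in cm, then the turn about the tool's z in rad, then the finger opening in cm, from 0 to 8.54. In form: [[tx, ty, tz, roll, grip], ...]. A call has 1 to 8 rows; each row is the pose to reach, as a shift and turn from the pose commanded when the call began, along the tool's axes at that moment; what a row does not reach only later rows make up. A row lasts 1/10 s, in which the tool goes at most 50 mm and 8.59 degrees, less where a joint would pass 70% of its speed; a pose out of reach is approached as far as the arm can. A call with a gripper value outside its range is refused whole. The fingers move at their own pace and stop on an object; the grip force is fixed at half the most. Time passes only in rows, so rows that repeat a pose let the fingers close. It gives the time, the measured TCP pose, the force and the opening at its end, in the units of the state.
- robot.observe(): the state, without advancing time (a new reading comes with each control period).
- robot.grab_frame(name): name is "scene" or "top" or "wrist"; returns the picture (400x640x3 uint8, red, green, blue); there is no depth.
- robot.calibration(name): a dict with "fx", "fy", "cx", "cy" (pixels), "R" (3x3) and "t" (3): a world point X has camera coordinates R X + t; the wrist camera has in their place "hand_eye" (4x4, takes a point from camera to tool coordinates, whose origin is the TCP and whose axes are the flange's). Camera axes: x right, y down, z forward; pixel columns grow to the right and rows downward; lengths in mm; the calibration is good to about 2 mm. A picture is of the moment at which its call begins: read the wrist's pose just before it. calibration takes no time and is no camera call.
- robot.job_done(): hands the job in, once; it reports no verdict.
The state is a dict: "time": time; "joint_positions": joint angles; "dq": joint speeds; "tau": joint torques, N m; "eef_pos": TCP position; "tcp_rot": TCP orientation; "force": force on the tool from outside, world axes, zero at the start; "wrist_torque": the same for the moment, N m; "finger_gap": finger opening in mm.
Only numpy, scipy, OpenCV 4.12 (cv2) and the standard library are available. Lean on these libraries where they do the work, as an engineer would, in place of code of your own. Each camera call takes 0.05 s, during which the arm holds its last target.

## Working session

There is one attempt and no reset: what is moved stays moved. The work goes in short steps, Python scripts to look and compute and a tool call to move; the robot and the scene stay as the last step left them, time stands still between calls to the robot, and variables do not carry over. Pictures are saved under pics/ and viewed, and the job is handed in when it is done.

Besides the shell and the picture viewer there is one more tool, called as name(argument=value, ...) on one line, values as JSON. carry_out: Moves the arm, as the interface text tells. Its arguments: {"type":"object","properties":{"commands":{"type":"array"}},"required":["commands"]}

```bash
mkdir -p pics; ls; python3 - <<'E'
from station import robot
import cv2
s=robot.observe(); print(s)
for n in("scene","top","wrist"):
    im=robot.grab_frame(n); cv2.imwrite(f"pics/{n}0.png",im[:,:,::-1])
    print(n,robot.calibration(n))
E
```

```text
pics
{'time': 0.0, 'joint_positions': array([ 6.95910409e+01,  7.51476181e+00,  8.53293378e+01,  1.76030558e-03,
        8.72615511e+01, -4.89200381e+00]), 'dq': array([-0.03257956,  0.05816471, -0.01420804,  0.1469042 , -0.14704551,
        0.0056511 ]), 'tau': array([-3.49306843e-03, -5.69388449e+01, -5.00554776e+01, -4.63259057e-04,
        1.47710089e-02, -5.01028126e-05]), 'eef_pos': array([160.27936641, 577.62740413, 230.24748164]), 'tcp_rot': array([[-9.63550865e-01,  2.67524352e-01, -6.71782111e-04],
       [ 2.67525130e-01,  9.63549353e-01, -1.71750117e-03],
       [ 1.87821829e-04, -1.83461834e-03, -9.99998299e-01]]), 'force': array([ 0.00469866, -1.04235438,  0.22540296]), 'wrist_torque': array([ 0.05961338, -0.03964311, -0.02454518]), 'finger_gap': 85.26969351857252}
scene {'fx': 471.265607632343, 'fy': 471.265607632343, 'cx': 322.11938365052674, 'cy': 205.25200296289947, 'R': array([[ 0.77076859, -0.63707231, -0.0073927 ],
       [-0.45550149, -0.54290615, -0.70552909],
       [ 0.44545951,  0.54716705, -0.7086424 ]]), 't': array([-309.93587213,  316.60380182,  913.79507469])}
top {'fx': 429.31781172753534, 'fy': 429.31781172753534, 'cx': 324.6119389183148, 'cy': 204.62085644369105, 'R': array([[ 0.01344665, -0.99990681, -0.00235787],
       [-0.98950369, -0.01296736, -0.14392461],
       [ 0.14388062,  0.00426843, -0.98958585]]), 't': array([  85.75187897,  492.26596319, 1135.52399649])}
wrist {'fx': 290.93907415155695, 'fy': 290.93907415155695, 'cx': 322.7996594397902, 'cy': 201.1866949714188, 'hand_eye': array([[ 9.62119737e-04, -9.58677680e-01, -2.84492846e-01,
         7.10145901e+01],
       [ 9.99999536e-01,  9.11460842e-04,  3.10454643e-04,
        -8.65597314e-02],
       [-3.83218476e-05, -2.84493013e-01,  9.58678113e-01,
        -1.41542479e+02],
       [ 0.00000000e+00,  0.00000000e+00,  0.00000000e+00,
         1.00000000e+00]])}
```

View pics/top0.png

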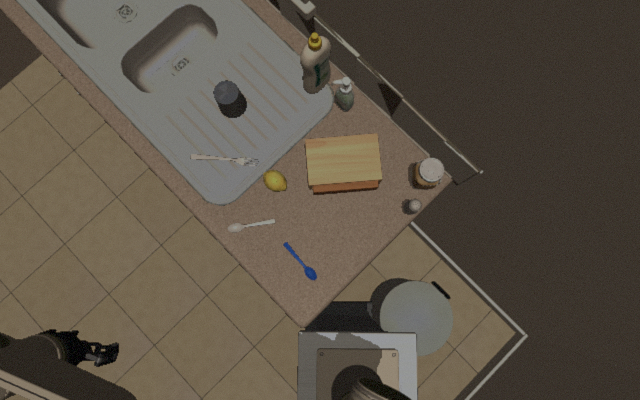

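View pics/scene0.png

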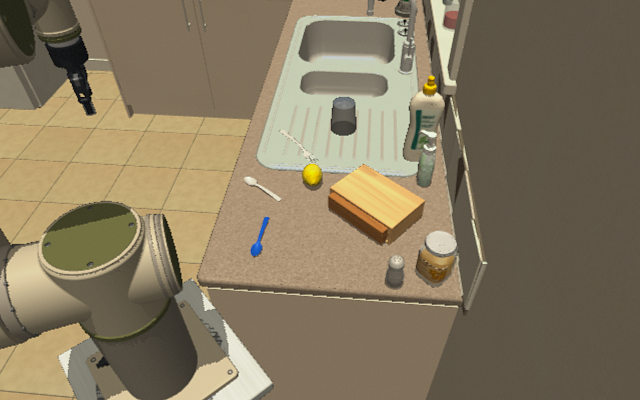

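View pics/wrist0.png

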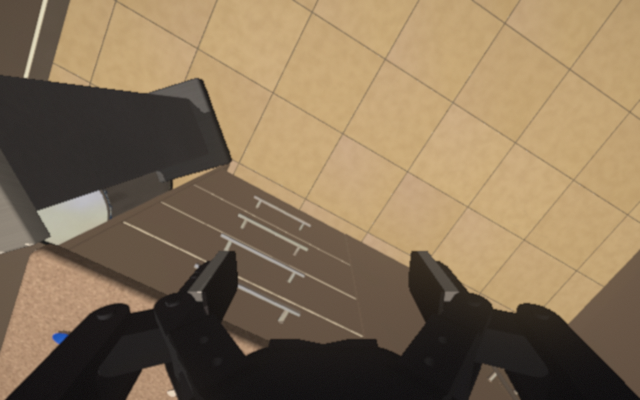

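Candidates for the teaspoon, in the top view: the pale spoon at (250,226), the blue spoon at (300,262), which is a look-alike to leave alone, and the pale fork at (224,159) on the drainer. I choose the pale spoon at (250,226). The box is at (343,165), with its darker front along the lower edge at about (345,186). The lemon is at (275,180), the shaker at (413,206) and the jar at (430,172).

```bash
cat > h.py <<'E'
import numpy as np,cv2
from station import robot
def ray(n,uv,s=None):
    c=robot.calibration(n); d=np.array([(uv[0]-c['cx'])/c['fx'],(uv[1]-c['cy'])/c['fy'],1.])
    if n=='wrist':
        H=c['hand_eye']; R=s['tcp_rot']; o=R@H[:3,3]+s['eef_pos']; return o,R@H[:3,:3]@d
    return -c['R'].T@c['t'],c['R'].T@d
def onz(n,uv,z,s=None):
    o,d=ray(n,uv,s); return o+d*(z-o[2])/d[2]
def proj(n,X,s=None):
    c=robot.calibration(n); X=np.array(X,float)
    if n=='wrist':
        H=c['hand_eye']; p=s['tcp_rot'].T@(X-s['eef_pos']); p=H[:3,:3].T@(p-H[:3,3])
    else: p=c['R']@X+c['t']
    return np.array([c['fx']*p[0]/p[2]+c['cx'],c['fy']*p[1]/p[2]+c['cy']])
E
python3 - <<'E'
from h import *
im=cv2.imread('pics/top0.png')
cv2.imwrite('pics/c1.png',cv2.resize(im[120:290,190:450],None,fx=3,fy=3,interpolation=cv2.INTER_NEAREST))
im2=cv2.imread('pics/scene0.png')
cv2.imwrite('pics/c2.png',cv2.resize(im2[120:300,230:470],None,fx=3.2,fy=3.2,interpolation=cv2.INTER_NEAREST))
for z in (0,): print(onz('top',(250,226),4.5),onz('scene',(262,188),4.5))
# spoon mask
hsv=cv2.cvtColor(im,cv2.COLOR_BGR2HSV)
for uv in [(240,228),(260,223),(343,155),(345,186),(300,262),(200,200),(280,215)]: print(uv,im[uv[1],uv[0]],hsv[uv[1],uv[0]])
E
```

```text
[432.79159972 299.20368234   4.5       ] [437.09688622 296.04330095   4.5       ]
(240, 228) [118 129 138] [ 17  37 138]
(260, 223) [143 151 149] [ 38  14 151]
(343, 155) [ 91 125 150] [ 17 100 150]
(345, 186) [ 57  86 128] [ 12 141 128]
(300, 262) [132  80  52] [110 155 132]
(200, 200) [ 82 100 118] [ 15  78 118]
(280, 215) [ 88 105 121] [ 15  70 121]
```

View pics/c1.png

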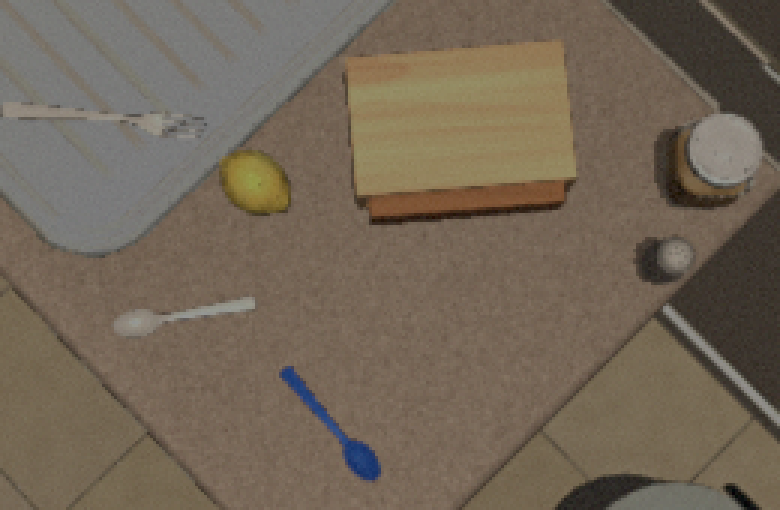

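View pics/c2.png

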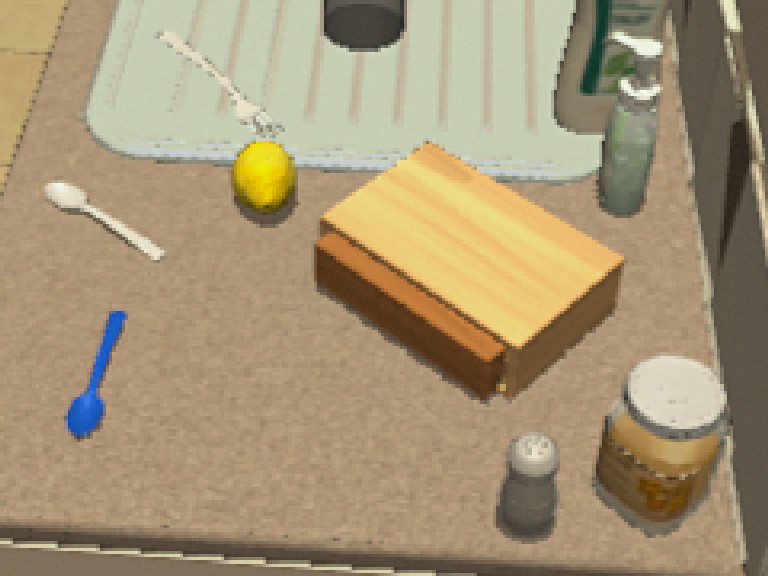

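The crop confirms the choice: the steel spoon has its bowl at crop (137,321) and its handle end at (254,303). The top board's corners are at crop (346,57), (563,42), (575,178) and (357,193).

```bash
python3 - <<'E'
from h import *
P=lambda a:(a[0]/3+190-.33,a[1]/3+120-.33)
def S(a): return (a[0]/3.2+230-.34,a[1]/3.2+120-.34)
print('top box')
for a in [(346,57),(563,42),(576,179),(357,194)]: print(onz('top',P(a),62).round(1))
print('scene box')
for a in [(320,217),(430,142),(624,261),(508,348)]: print(onz('scene',S(a),62).round(1))
print('front top edge z53 top/scene')
for n,a in [('top',P((371,208))),('top',P((565,194))),('top',P((371,220))),('top',P((563,205))),('scene',S((316,240))),('scene',S((488,358)))]: print(onz(n,a,53).round(1))
# spoon
for n,f,roi in [('top','top0',(225,212,280,238)),('scene','scene0',(240,172,285,204))]:
    im=cv2.imread(f'pics/{f}.png'); hsv=cv2.cvtColor(im,cv2.COLOR_BGR2HSV)
    x0,y0,x1,y1=roi; h=hsv[y0:y1,x0:x1]; m=((h[...,1]<50)&(h[...,2]>(120 if n=='top' else 150))).astype(np.uint8)
    nn,l,st,_=cv2.connectedComponentsWithStats(m); k=1+st[1:,4].argmax(); ys,xs=np.nonzero(l==k)
    q=np.array([onz(n,(x+x0,y+y0),4.5)[:2] for x,y in zip(xs,ys)])
    r=cv2.minAreaRect(q.astype(np.float32)); c=q.mean(0); d=np.linalg.svd(q-c)[2][0]
    d=d if d[1]<0 else -d   # toward handle (-y)
    t=(q-c)@d; print(n,len(q),r,'mean',c,'dir',d,'ends',c+d*t.min(),c+d*t.max(),'mid',c+d*(t.min()+t.max())/2,np.ptp(t))
E
```

```text
top box
[668.3 148.1  62. ]
[684.9 -49.2  62. ]
[558.  -60.3  62. ]
[541.7 135.7  62. ]
scene box
[537.7 133.6  62. ]
[665.9 144.5  62. ]
[682.8 -52.3  62. ]
[552.  -58.6  62. ]
front top edge z53 top/scene
[530.8 123.2  53. ]
[545.9 -51.5  53. ]
[519.8 123.1  53. ]
[535.8 -49.6  53. ]
[524.6 122.9  53. ]
[540.5 -51.   53. ]
top 215 ((434.724853515625, 296.17242431640625), (23.204193115234375, 130.02980041503906), 7.323463439941406) mean [435.35228181 305.60693418] dir [ 0.18949969 -0.98188078] ends [424.72198725 360.68713924] [449.50405407 232.28041311] mid [437.11302066 296.48377617] 130.77629047976046
scene 167 ((433.60577392578125, 295.8821716308594), (24.396753311157227, 135.07618713378906), 6.539708137512207) mean [435.70614937 304.2975868 ] dir [ 0.16899039 -0.9856177 ] ends [425.65671119 362.90982028] [448.4793637  229.79923112] mid [437.06803744 296.3545257 ] 135.05296151110633
```

```bash
cat >> h.py <<'E'
def mv(target,ang=None):
    s=robot.observe(); R=s['tcp_rot']; d=R.T@(np.array(target)-s['eef_pos'])/10
    a=np.degrees(np.arctan2(R[1,0],R[0,0])); 
    r=0 if ang is None else -np.radians((ang-a+180)%360-180)
    print('t',s['time'],'pos',s['eef_pos'].round(1),'ang',a.round(2),'F',s['force'].round(2),'row',d.round(2),round(r,3),'dist',np.linalg.norm(d)*10)
E
python3 - <<'E'
from h import *
mv((469.7,31.1,120),184.7); mv((469.7,31.1,22),184.7)
for p in [(286,243),(313,278),(275,180),(413,206)]: print(onz('top',p,5).round())
E
```

```text
t 0.15 pos [160.3 577.7 230.4] ang 164.48 F [ 0.15 -0.08 -0.5 ] row [-44.43 -44.38  11.1 ] -0.353 dist 637.7428447480013
t 0.15 pos [160.3 577.7 230.4] ang 164.48 F [ 0.15 -0.08 -0.5 ] row [-44.43 -44.36  20.9 ] -0.353 dist 661.7903856945475
[387. 198.   5.]
[293. 121.   5.]
[564. 233.   5.]
[ 495. -155.    5.]
```

carry_out(commands=[[-44.4,-44.4,8,-0.353,0],[-44.4,-44.4,8,-0.353,0],[-44.4,-44.4,8,-0.353,0],[-44.4,-44.4,8,-0.353,0],[-44.4,-44.4,8,-0.353,0],[-44.4,-44.4,8,-0.353,0],[-44.4,-44.4,8,-0.353,0],[-44.4,-44.4,8,-0.353,0]])

```text
time: 0.95
eef_pos: [355.7, 231.9, 180.6]
tcp_rot: [[-0.997, -0.083, 0.0], [-0.083, 0.997, 0.0], [-0.0, 0.0, -1.0]]
force: [2.2, 0.6, 0.4]
finger_gap: -0.2
```

```bash
python3 -c "
from h import *
mv((469.7,31.1,22),184.7)"
```

```text
t 0.95 pos [355.7 231.9 180.6] ang -175.27 F [2.16 0.59 0.36] row [ -9.7  -20.95  15.86] 0.001 dist 280.1502901432392
```

carry_out(commands=[[-9.7,-21,9,0,0],[-9.7,-21,9,0,0],[-9.7,-21,9,0,0],[-9.7,-21,9,0,0],[-9.7,-21,9,0,0],[-9.7,-21,9,0,0],[-9.7,-21,9,0,0],[-9.7,-21,9,0,0]])

```text
time: 1.75
eef_pos: [468.9, 33.0, 91.1]
tcp_rot: [[-0.997, -0.082, -0.0], [-0.082, 0.997, 0.0], [0.0, 0.0, -1.0]]
force: [-0.0, -0.3, 1.3]
finger_gap: -0.2
```

```bash
python3 -c "
from h import *
mv((469.7,31.1,22),184.7)
s=robot.observe()
cv2.imwrite('pics/w1.png',robot.grab_frame('wrist')[:,:,::-1])
for p in [(528.7,35.9,31),(529+7.3,36-88.7,53),(529-7.3,36+88.7,53),(529-7.3,36+88.7,9)]: print(proj('wrist',p,s))
mv((469.7,31.1,22),184.7)
"
```

```text
t 1.75 pos [468.9  33.   91.1] ang -175.28 F [-0.03 -0.31  1.31] row [-0.06 -0.2   6.91] 0.0 dist 69.1338207429941
[320.67777823 287.19435979]
[196.97468406 304.79970815]
[444.10945699 305.02291797]
[423.76862173 273.16834653]
t 1.8 pos [469.1  33.4  91.4] ang -175.22 F [0.06 0.07 0.59] row [-0.04 -0.23  6.94] 0.001 dist 69.43452562595266
```

View pics/w1.png

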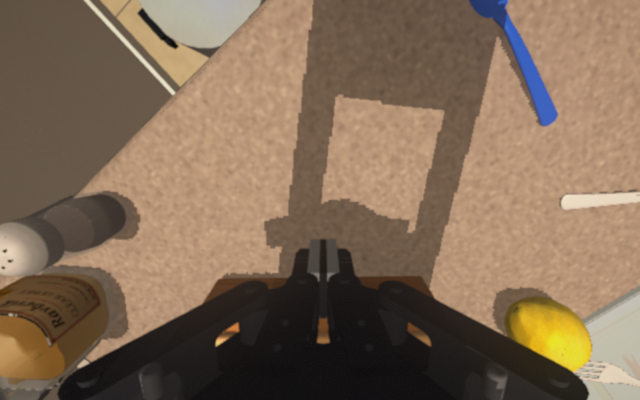

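The wrist view shows the lower edge of the front running from (210,305) to (428,278), as predicted. Next I descend and approach.

carry_out(commands=[[0,-0.2,4,0,0],[0,-0.2,7,0,0],[-1,-0.2,7,0,0],[-2,-0.2,7,0,0],[-3,-0.2,7,0,0],[-3,-0.2,7,0,0],[-3,-0.2,7,0,0]])

```text
time: 2.5
eef_pos: [500.7, 33.0, 22.3]
tcp_rot: [[-0.997, -0.082, 0.002], [-0.082, 0.997, -0.0], [-0.002, -0.0, -1.0]]
force: [0.2, 0.4, -1.7]
finger_gap: -0.3
```

carry_out(commands=[[-0.3,0,0,0,0],[-0.6,0,0,0,0],[-0.9,0,0,0,0],[-0.9,0,0,0,0]])

```text
time: 2.9
eef_pos: [508.6, 33.5, 21.0]
tcp_rot: [[-0.997, -0.082, 0.0], [-0.082, 0.997, -0.0], [-0.0, -0.0, -1.0]]
force: [-0.2, -0.5, -0.0]
finger_gap: 0.0
```

carry_out(commands=[[-0.2,0,0,0,0],[-0.4,0,0,0,0],[-0.6,0,0,0,0],[-0.6,0,0,0,0]])

```text
time: 3.3
eef_pos: [514.5, 34.1, 20.9]
tcp_rot: [[-0.997, -0.082, 0.0], [-0.082, 0.997, -0.0], [-0.0, -0.0, -1.0]]
force: [0.4, -0.2, 0.3]
finger_gap: -0.3
```

carry_out(commands=[[-0.2,0,0,0,0],[-0.4,0,0,0,0],[-0.4,0,0,0,0]])

```text
time: 3.6
eef_pos: [518.5, 34.4, 21.0]
tcp_rot: [[-0.997, -0.082, 0.0], [-0.082, 0.997, 0.0], [-0.0, -0.0, -1.0]]
force: [-0.1, 0.8, 0.2]
finger_gap: 0.2
```

carry_out(commands=[[-0.1,0,0,0,0],[-0.2,0,0,0,0],[-0.3,0,0,0,0],[-0.3,0,0,0,0]])

```text
time: 4.0
eef_pos: [520.7, 34.6, 20.8]
tcp_rot: [[-0.997, -0.082, -0.001], [-0.082, 0.997, -0.0], [0.001, 0.0, -1.0]]
force: [-5.9, -1.0, 3.5]
finger_gap: -0.0
```

carry_out(commands=[[-0.1,0,0,0,0],[-0.1,0,0,0,0]])

```text
time: 4.2
eef_pos: [521.9, 34.8, 20.7]
tcp_rot: [[-0.997, -0.082, -0.001], [-0.082, 0.997, 0.0], [0.001, 0.0, -1.0]]
force: [-5.1, 0.8, 3.4]
finger_gap: -0.0
```

carry_out(commands=[[-0.1,0,0,0,0],[-0.1,0,0,0,0]])

```text
time: 4.4
eef_pos: [523.0, 34.9, 20.7]
tcp_rot: [[-0.997, -0.082, -0.0], [-0.082, 0.997, 0.0], [0.0, 0.0, -1.0]]
force: [-4.0, 0.9, 3.2]
finger_gap: -0.2
```

carry_out(commands=[[-0.1,0,0,0,0],[-0.1,0,0,0,0]])

```text
time: 4.6
eef_pos: [524.0, 35.0, 20.7]
tcp_rot: [[-0.997, -0.082, -0.0], [-0.082, 0.997, 0.0], [0.0, 0.0, -1.0]]
force: [-4.6, -0.1, 1.2]
finger_gap: 0.1
```

carry_out(commands=[[-0.1,0,0,0,0],[-0.1,0,0,0,0]])

```text
time: 4.8
eef_pos: [525.1, 35.1, 20.7]
tcp_rot: [[-0.997, -0.082, -0.0], [-0.082, 0.997, 0.0], [0.0, 0.0, -1.0]]
force: [-5.1, 0.7, 1.4]
finger_gap: -0.2
```

carry_out(commands=[[-0.1,0,0,0,0],[-0.1,0,0,0,0]])

```text
time: 5.0
eef_pos: [526.0, 35.1, 20.7]
tcp_rot: [[-0.997, -0.082, -0.0], [-0.082, 0.997, 0.0], [0.0, 0.0, -1.0]]
force: [-4.5, 1.2, 0.5]
finger_gap: -0.1
```

carry_out(commands=[[-0.1,0,0,0,0],[-0.1,0,0,0,0]])

```text
time: 5.2
eef_pos: [527.0, 35.3, 20.7]
tcp_rot: [[-0.997, -0.082, -0.0], [-0.082, 0.997, 0.0], [0.0, 0.0, -1.0]]
force: [-4.6, 1.3, 0.9]
finger_gap: -0.0
```

carry_out(commands=[[-0.1,0,0,0,0],[-0.1,0,0,0,0]])

```text
time: 5.4
eef_pos: [528.0, 35.3, 20.7]
tcp_rot: [[-0.997, -0.082, -0.0], [-0.082, 0.997, 0.0], [0.0, 0.0, -1.0]]
force: [-4.7, 1.9, 0.2]
finger_gap: -0.2
```

carry_out(commands=[[-0.1,0,0,0,0],[-0.1,0,0,0,0]])

```text
time: 5.6
eef_pos: [529.0, 35.4, 20.7]
tcp_rot: [[-0.997, -0.082, -0.0], [-0.082, 0.997, 0.0], [0.0, 0.0, -1.0]]
force: [-4.4, 1.4, 0.3]
finger_gap: -0.0
```

carry_out(commands=[[-0.1,0,0,0,0],[-0.1,0,0,0,0]])

```text
time: 5.8
eef_pos: [530.0, 35.5, 20.7]
tcp_rot: [[-0.997, -0.082, -0.0], [-0.082, 0.997, 0.0], [0.0, 0.0, -1.0]]
force: [-4.3, 1.4, 0.4]
finger_gap: -0.2
```

carry_out(commands=[[-0.1,0,0,0,0],[-0.1,0,0,0,0]])

```text
time: 6.0
eef_pos: [531.0, 35.6, 20.8]
tcp_rot: [[-0.997, -0.082, -0.0], [-0.082, 0.997, 0.0], [0.0, 0.0, -1.0]]
force: [-5.3, 1.3, -0.4]
finger_gap: 0.2
```

carry_out(commands=[[-0.1,0,0,0,0],[-0.1,0,0,0,0]])

```text
time: 6.2
eef_pos: [531.9, 35.7, 20.8]
tcp_rot: [[-0.997, -0.082, -0.0], [-0.082, 0.997, 0.0], [0.0, 0.0, -1.0]]
force: [-5.1, 2.2, -0.5]
finger_gap: 0.0
```

carry_out(commands=[[-0.1,0,0,0,0],[-0.1,0,0,0,0]])

```text
time: 6.4
eef_pos: [532.8, 35.8, 20.7]
tcp_rot: [[-0.997, -0.082, -0.001], [-0.082, 0.997, 0.0], [0.001, 0.0, -1.0]]
force: [-4.9, 1.9, 0.4]
finger_gap: -0.6
```

carry_out(commands=[[-0.06,0,0,0,0],[-0.06,0,0,0,0]])

```text
time: 6.6
eef_pos: [533.3, 35.8, 20.7]
tcp_rot: [[-0.997, -0.082, -0.001], [-0.082, 0.997, 0.0], [0.001, 0.0, -1.0]]
force: [-6.0, 2.0, 1.3]
finger_gap: -0.0
```

carry_out(commands=[[-0.06,0,0,0,0],[-0.06,0,0,0,0]])

```text
time: 6.8
eef_pos: [533.8, 35.9, 20.8]
tcp_rot: [[-0.997, -0.082, -0.001], [-0.082, 0.997, 0.0], [0.001, 0.0, -1.0]]
force: [-7.2, 2.3, 2.2]
finger_gap: 0.3
```

Force is rising, so this is the latch's bottom.

carry_out(commands=[[-0.05,0,0,0,0],[-0.05,0,0,0,0]])

```text
time: 7.0
eef_pos: [534.1, 35.9, 20.7]
tcp_rot: [[-0.997, -0.082, -0.001], [-0.082, 0.997, 0.0], [0.001, 0.0, -1.0]]
force: [-7.4, 1.9, 2.7]
finger_gap: -0.1
```

carry_out(commands=[[-0.05,0,0,0,0],[-0.05,0,0,0,0]])

```text
time: 7.2
eef_pos: [534.4, 36.0, 20.7]
tcp_rot: [[-0.997, -0.082, -0.002], [-0.082, 0.997, 0.0], [0.002, 0.0, -1.0]]
force: [-8.1, 2.1, 3.0]
finger_gap: 0.1
```

carry_out(commands=[[-0.06,0,0,0,0],[-0.06,0,0,0,0]])

```text
time: 7.4
eef_pos: [534.9, 36.0, 20.7]
tcp_rot: [[-0.997, -0.082, -0.002], [-0.082, 0.997, 0.0], [0.002, 0.0, -1.0]]
force: [-9.7, 2.4, 5.3]
finger_gap: 0.2
```

carry_out(commands=[[0.5,0,0,0,0],[2.5,0,0,0,0],[5.5,0,0,0,0],[9,0,0,0,0],[12,0,0,0,0],[13,0,0,0,0],[13,0,0,0,0]])

```text
time: 8.1
eef_pos: [406.3, 24.9, 21.3]
tcp_rot: [[-0.997, -0.082, 0.002], [-0.082, 0.997, -0.0], [-0.002, -0.001, -1.0]]
force: [0.3, 0.3, 0.2]
finger_gap: 0.1
```

```bash
python3 -c "
from h import *
cv2.imwrite('pics/s2.png',robot.grab_frame('scene')[100:300,200:500,::-1].repeat(2,0).repeat(2,1))
mv((437,296.4,60),100.4)
"
```

```text
t 8.15 pos [407.5  24.9  21.7] ang -175.31 F [ 0.36 -0.21  0.62] row [-5.17 26.82 -3.83] 1.471 dist 275.7792467652427
```

View pics/s2.png

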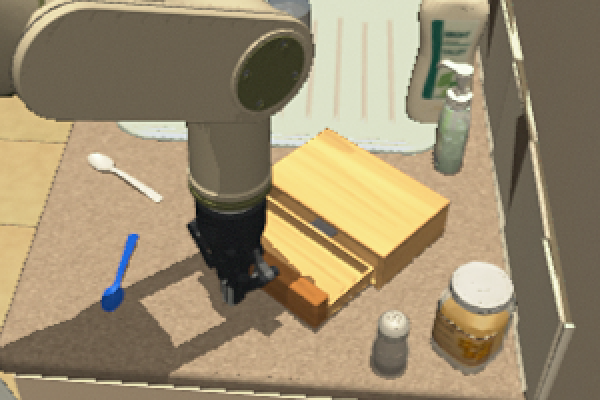

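The drawer has sprung open: its tray shows at about (310,255) and its front at (300,290) in the crop. Now to the spoon.

carry_out(commands=[[0,0,-5,0,6],[0,0,-8,0.15,6],[0,5,-8,0.3,6],[-1,10,-8,0.45,6],[-2,15,-8,0.6,6],[-3,20,-8,0.75,6],[-4,25,-8,0.9,6],[-5.2,26.8,-8,1.05,6]])

```text
time: 8.95
eef_pos: [434.0, 284.2, 101.6]
tcp_rot: [[-0.659, 0.752, 0.002], [0.752, 0.659, 0.001], [-0.001, 0.003, -1.0]]
force: [1.4, -1.2, -0.5]
finger_gap: 60.0
```

carry_out(commands=[[0,0,0,0.15,6],[0,0,0,0.3,6],[0,0,0,0.42,6],[0,0,0,0.42,6]])

```text
time: 9.35
eef_pos: [434.1, 282.4, 101.3]
tcp_rot: [[-0.299, 0.954, 0.002], [0.954, 0.299, 0.001], [0.0, 0.002, -1.0]]
force: [-0.4, 0.7, -0.1]
finger_gap: 60.3
```

```bash
python3 -c "
from h import *
s=robot.observe();im=robot.grab_frame('wrist')
cv2.imwrite('pics/w3.png',im[:,:,::-1])
mv((437,296.4,3),100.4)
for p in [(437.1,296.4,4.5),(425,362,4.5),(449,231,4.5)]: print(proj('wrist',p,s))
"
```

```text
t 9.4 pos [433.9 282.2 101.3] ang 107.64 F [ 0.43 -1.07 -0.55] row [1.26 0.71 9.84] 0.126 dist 99.42156216026288
[329.63952334 188.01779016]
[340.65115617 105.40430433]
[320.05052862 258.62255553]
```

View pics/w3.png

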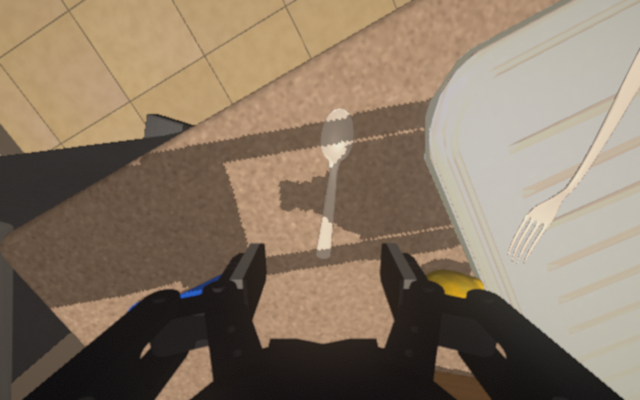

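The spoon runs from its bowl tip at (338,108) to its handle end at (323,256), matching the projection within 3 px. Now I descend and grip.

carry_out(commands=[[1.3,0.7,3,0.126,5],[1.3,0.7,6,0.126,5],[1.3,0.7,8,0.126,4],[1.3,0.7,9,0.126,4],[1.3,0.7,9.5,0.126,4],[1.3,0.7,9.8,0.126,4],[1.3,0.7,9.8,0.126,4]])

```text
time: 10.1
eef_pos: [436.2, 296.3, 3.7]
tcp_rot: [[-0.179, 0.984, 0.001], [0.984, 0.179, 0.001], [0.0, 0.001, -1.0]]
force: [-0.7, 0.3, -0.6]
finger_gap: 40.4
```

```bash
python3 -c "
from h import *
mv((437,296.4,3),100.4)
s=robot.observe();im=robot.grab_frame('wrist')
cv2.imwrite('pics/w4.png',im[:,:,::-1])
"
```

```text
t 10.1 pos [436.2 296.3   3.7] ang 100.3 F [-0.67  0.29 -0.61] row [-0.01  0.08  0.08] -0.002 dist 1.1166639026793928
```

View pics/w4.png

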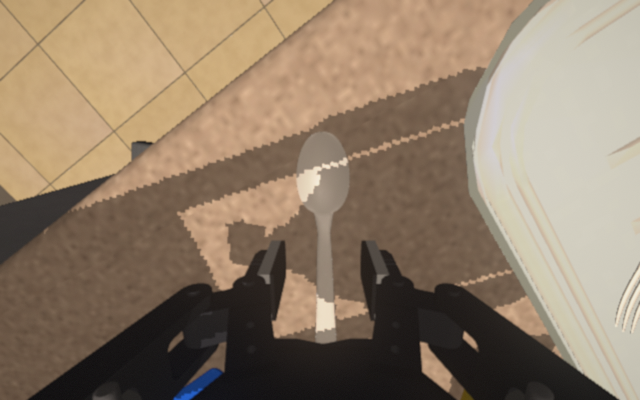

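The spoon's handle runs centred between the pads, from (325,215) to (325,340). Closing.

carry_out(commands=[[0,0,0.1,0,2],[0,0,0.1,0,0],[0,0,0.1,0,0],[0,0,0.1,0,0],[0,0,0.1,0,0],[0,0,0.1,0,0]])

```text
time: 10.75
eef_pos: [436.5, 296.5, 3.2]
tcp_rot: [[-0.178, 0.984, 0.002], [0.984, 0.178, 0.001], [0.001, 0.002, -1.0]]
force: [-0.1, -0.5, 6.2]
finger_gap: 17.9
```

carry_out(commands=[[0,0,-2,0,0],[0,0,-5,0,0],[0,0,-8,0,0],[0,0,-10,0,0],[0,0,-10,0,0]])

```text
time: 11.25
eef_pos: [437.7, 297.3, 105.8]
tcp_rot: [[-0.178, 0.984, 0.006], [0.984, 0.178, 0.003], [0.002, 0.006, -1.0]]
force: [0.6, 0.5, -0.3]
finger_gap: 17.4
```

```bash
python3 -c "
from h import *
cv2.imwrite('pics/s5.png',robot.grab_frame('scene')[80:280,200:500,::-1].repeat(2,0).repeat(2,1))
im=robot.grab_frame('top')
cv2.imwrite('pics/t5.png',im[120:290,190:450,::-1].repeat(3,0).repeat(3,1))
mv((506,34,103),94.7)
"
```

```text
t 11.35 pos [435.5 296.1 102. ] ang 100.27 F [ 0.49  0.13 -0.51] row [-27.05   2.26  -0.11] 0.097 dist 271.40793912109655
```

View pics/s5.png

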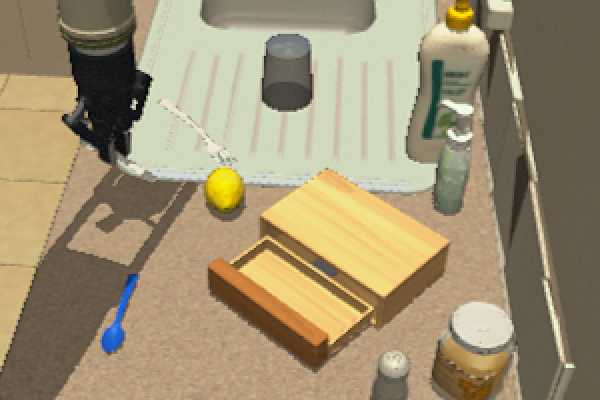

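View pics/t5.png

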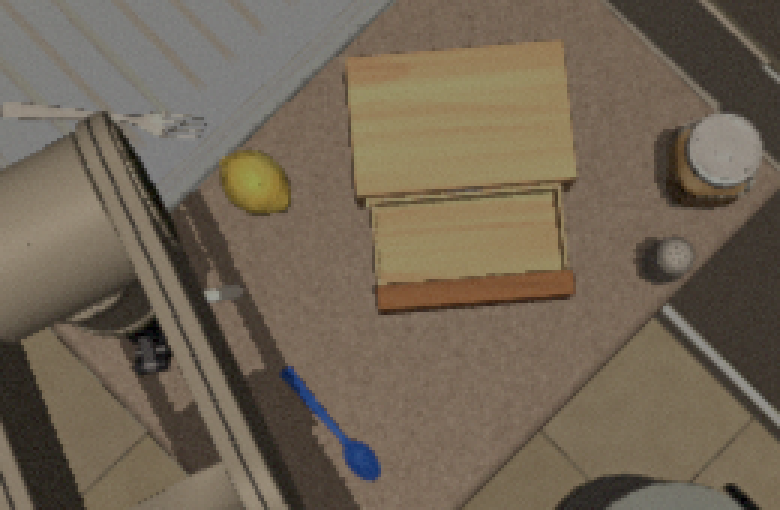

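The spoon is held: its handle shows at top crop (225,293). The drawer is open, with its front's outer top edge from (380,306) to (574,292) in the crop. I measure the tray now.

```bash
python3 - <<'E'
from h import *
P=lambda a:(a[0]/3+190-.33,a[1]/3+120-.33)
S=lambda a:(a[0]/2+200-.25,a[1]/2+80-.25)
for a in [(379,306),(574,292),(378,285),(573,271)]: print('top front z53',onz('top',P(a),53).round(1))
for a in [(209,263),(322,343)]: print('scene front z53',onz('scene',S(a),53).round(1))
for a in [(373,209),(557,194),(565,270),(378,285)]: print('top tray z32',onz('top',P(a),32).round(1))
mv((506,34,103),94.7); mv((506,34,19),94.7)
E
```

```text
top front z53 [442.2 114.6  53. ]
top front z53 [457.1 -59.1  53. ]
top front z53 [461.1 115.8  53. ]
top front z53 [476.  -58.3  53. ]
scene front z53 [442.7 116.2  53. ]
scene front z53 [462.6 -62.3  53. ]
top tray z32 [533.7 122.1  32. ]
top tray z32 [549.9 -46.7  32. ]
top tray z32 [479.6 -53.7  32. ]
top tray z32 [463.6 116.3  32. ]
t 11.35 pos [435.5 296.1 102. ] ang 100.27 F [ 0.49  0.13 -0.51] row [-27.05   2.26  -0.11] 0.097 dist 271.40793912109655
t 11.35 pos [435.5 296.1 102. ] ang 100.27 F [ 0.49  0.13 -0.51] row [-27.05   2.25   8.29] 0.097 dist 283.8064625715351
```

carry_out(commands=[[-5,0.4,0,0,0],[-10,0.8,0,0.05,0],[-15,1.2,0,0.097,0],[-20,1.8,0,0.097,0],[-25,2.4,0,0.097,0],[-27.1,2.5,0,0.097,0],[-27.1,2.5,0,0.097,0]])

```text
time: 12.05
eef_pos: [507.6, 30.8, 100.0]
tcp_rot: [[-0.078, 0.997, -0.003], [0.997, 0.078, -0.001], [-0.0, -0.003, -1.0]]
force: [-0.6, 0.9, -0.2]
finger_gap: 17.7
```

```bash
python3 -c "
from h import *
mv((508,34,18),94.7)
s=robot.observe();im=robot.grab_frame('wrist')
cv2.imwrite('pics/w6.png',im[:,:,::-1])
"
```

```text
t 12.05 pos [507.6  30.8 100. ] ang 94.47 F [-0.63  0.89 -0.24] row [0.32 0.08 8.2 ] -0.004 dist 82.1046439381644
```

View pics/w6.png

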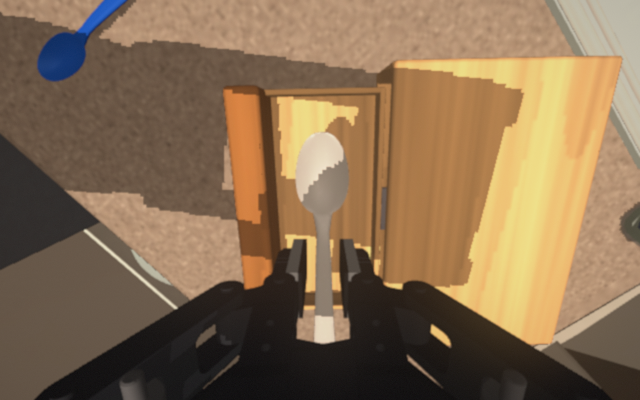

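The spoon lies along the tray at column 322; the tray spans columns 275 to 377, so it is centred within about 2 mm. Lowering.

carry_out(commands=[[0.3,0.15,2,0,0],[0.3,0.15,4,0,0],[0.3,0.15,5.5,0,0],[0.3,0.15,5.5,0,0]])

```text
time: 12.5
eef_pos: [506.6, 38.0, 43.6]
tcp_rot: [[-0.083, 0.997, -0.006], [0.997, 0.083, 0.0], [0.001, -0.006, -1.0]]
force: [-0.3, 0.2, -0.5]
finger_gap: 17.4
```

carry_out(commands=[[0,0,1,0,0],[0,0,1.8,0,0],[0,0,2.3,0,0],[0,0,2.5,0,0],[0,0,2.5,0,0]])

```text
time: 13.0
eef_pos: [509.5, 36.9, 21.9]
tcp_rot: [[-0.082, 0.997, -0.0], [0.997, 0.082, 0.0], [0.0, -0.0, -1.0]]
force: [-0.2, -0.6, -0.5]
finger_gap: 17.3
```

carry_out(commands=[[0,0,0.2,0,0],[0,0,0.4,0,0],[0,0,0.5,0,0],[0,0,0.5,0,0]])

```text
time: 13.4
eef_pos: [509.5, 36.9, 16.9]
tcp_rot: [[-0.082, 0.997, -0.0], [0.997, 0.082, 0.0], [0.0, -0.0, -1.0]]
force: [-0.2, 0.1, 0.5]
finger_gap: 17.4
```

Just above the floor now. I open to 30 mm, then lift straight up.

carry_out(commands=[[0,0,0,0,2.2],[0,0,0,0,2.6],[0,0,0,0,3],[0,0,0,0,3],[0,0,0,0,3]])

```text
time: 13.9
eef_pos: [508.4, 36.8, 17.0]
tcp_rot: [[-0.082, 0.997, -0.003], [0.997, 0.082, -0.0], [0.0, -0.003, -1.0]]
force: [-8.5, -1.6, 6.2]
finger_gap: 30.0
```

carry_out(commands=[[0,0,-1,0,3],[0,0,-3,0,3],[0,0,-6,0,3],[0,0,-10,0,3],[0,0,-10,0,3]])

```text
time: 14.4
eef_pos: [514.2, 36.9, 124.1]
tcp_rot: [[-0.082, 0.997, 0.011], [0.997, 0.082, -0.0], [-0.001, 0.011, -1.0]]
force: [1.6, 0.0, 1.5]
finger_gap: 29.8
```

```bash
python3 -c "
from h import *
s=robot.observe();im=robot.grab_frame('wrist')
cv2.imwrite('pics/w7.png',im[:,:,::-1])
cv2.imwrite('pics/s7.png',robot.grab_frame('scene')[100:300,200:500,::-1].repeat(2,0).repeat(2,1))
for u in [(323,190)]: print(onz('wrist',u,17,s))
mv((405,24,110),184.7);mv((405,24,21),184.7)
"
```

```text
[516.17435984  45.24961597  17.        ]
t 14.5 pos [511.1  36.9 119. ] ang 94.71 F [-0.16 -0.24  0.39] row [ -0.42 -10.69   0.86] -1.571 dist 107.27796158873883
t 14.5 pos [511.1  36.9 119. ] ang 94.71 F [-0.16 -0.24  0.39] row [ -0.41 -10.72   9.76] -1.571 dist 145.0272024451425
```

View pics/w7.png

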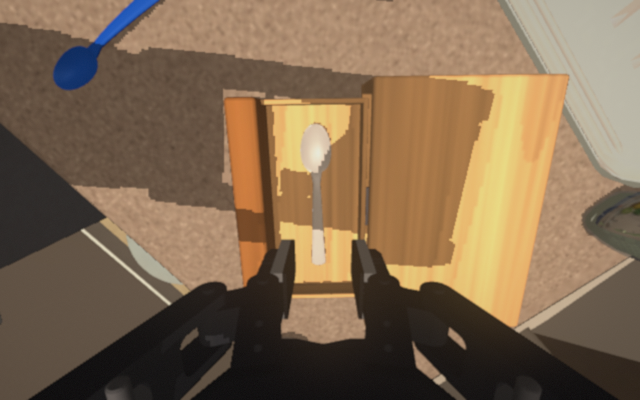

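View pics/s7.png

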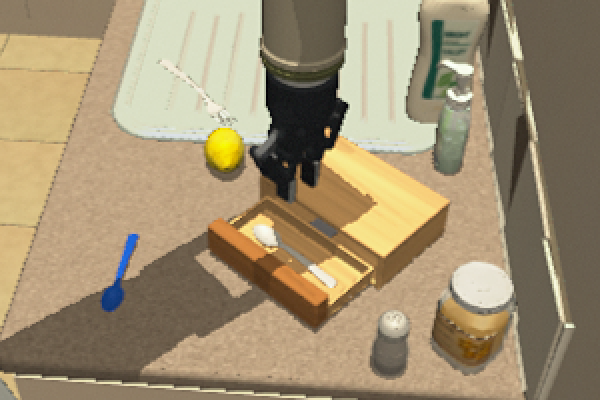

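The spoon lies in the tray, bowl at (316,145) and handle end at (318,262), with the drawer open. Next I come round to the front with the fingers shut.

carry_out(commands=[[0,-4,0,-0.15,0],[-0.2,-8,0,-0.3,0],[-0.4,-10.7,0,-0.45,0],[-0.4,-10.7,0,-0.6,0],[-0.4,-10.7,0,-0.75,0],[-0.4,-10.7,0,-0.9,0],[-0.4,-10.7,0,-1.05,0],[-0.4,-10.7,0,-1.2,0]])

```text
time: 15.3
eef_pos: [402.3, 24.2, 115.6]
tcp_rot: [[-0.96, 0.279, -0.002], [0.279, 0.96, 0.0], [0.002, -0.0, -1.0]]
force: [0.4, -0.1, -0.3]
finger_gap: 0.0
```

carry_out(commands=[[0,0,0,-0.15,0],[0,0,0,-0.3,0],[0,0,0,-0.371,0],[0,0,0,-0.371,0]])

```text
time: 15.7
eef_pos: [402.3, 24.2, 115.7]
tcp_rot: [[-0.997, -0.083, -0.002], [-0.083, 0.997, 0.0], [0.002, 0.0, -1.0]]
force: [0.3, -0.4, 0.2]
finger_gap: 0.0
```

```bash
python3 -c "
from h import *
mv((405,25,21),184.7)"
```

```text
t 15.7 pos [402.3  24.2 115.7] ang -175.22 F [ 0.25 -0.45  0.15] row [-0.3   0.05  9.47] 0.001 dist 94.71782142130823
```

carry_out(commands=[[0,0,5,0,0],[0,0,9,0,0],[0,0,9.5,0,0],[-1,0,9.5,0,0],[-2,0,9.5,0,0],[-2.3,0,9.5,0,0],[-2.3,0,9.5,0,0]])

```text
time: 16.4
eef_pos: [427.0, 26.0, 23.0]
tcp_rot: [[-0.997, -0.081, 0.001], [-0.081, 0.997, -0.0], [-0.001, -0.0, -1.0]]
force: [-0.3, -0.6, 0.8]
finger_gap: -0.2
```

carry_out(commands=[[-0.3,0,0,0,0],[-0.6,0,0,0,0],[-0.9,0,0,0,0],[-1.1,0,0,0,0],[-1.3,0,0,0,0],[-1.5,0,0,0,0]])

```text
time: 17.0
eef_pos: [440.7, 27.4, 21.8]
tcp_rot: [[-0.997, -0.082, -0.001], [-0.082, 0.997, 0.0], [0.001, 0.0, -1.0]]
force: [-5.0, 0.7, 3.3]
finger_gap: 0.3
```

carry_out(commands=[[-0.2,0,0,0,0],[-0.4,0,0,0,0],[-0.6,0,0,0,0],[-0.8,0,0,0,0],[-1.0,0,0,0,0]])

```text
time: 17.5
eef_pos: [451.1, 28.3, 21.8]
tcp_rot: [[-0.997, -0.082, -0.0], [-0.082, 0.997, 0.0], [0.0, 0.0, -1.0]]
force: [-4.6, 2.3, 1.1]
finger_gap: -0.0
```

carry_out(commands=[[-0.25,0,0,0,0],[-0.5,0,0,0,0],[-0.75,0,0,0,0],[-1.0,0,0,0,0],[-1.25,0,0,0,0],[-1.5,0,0,0,0],[-1.75,0,0,0,0],[-2.0,0,0,0,0]])

```text
time: 18.3
eef_pos: [470.9, 30.1, 21.8]
tcp_rot: [[-0.997, -0.082, -0.001], [-0.082, 0.997, 0.001], [0.001, 0.001, -1.0]]
force: [-5.1, 2.4, 2.0]
finger_gap: 0.1
```

carry_out(commands=[[-0.25,0,0,0,0],[-0.5,0,0,0,0],[-0.75,0,0,0,0],[-1.0,0,0,0,0],[-1.25,0,0,0,0],[-1.5,0,0,0,0],[-1.75,0,0,0,0],[-2.0,0,0,0,0]])

```text
time: 19.1
eef_pos: [490.8, 31.8, 21.7]
tcp_rot: [[-0.997, -0.082, -0.001], [-0.082, 0.997, 0.001], [0.001, 0.001, -1.0]]
force: [-5.1, 3.3, 2.1]
finger_gap: 0.3
```

carry_out(commands=[[-0.25,0,0,0,0],[-0.5,0,0,0,0],[-0.75,0,0,0,0],[-1.0,0,0,0,0],[-1.25,0,0,0,0],[-1.5,0,0,0,0],[-1.75,0,0,0,0],[-2.0,0,0,0,0]])

```text
time: 19.9
eef_pos: [510.7, 33.5, 21.7]
tcp_rot: [[-0.997, -0.082, -0.001], [-0.082, 0.997, 0.001], [0.001, 0.001, -1.0]]
force: [-5.6, 3.6, 2.9]
finger_gap: -0.4
```

carry_out(commands=[[-0.2,0,0,0,0],[-0.4,0,0,0,0],[-0.6,0,0,0,0],[-0.8,0,0,0,0],[-1.0,0,0,0,0],[-1.2,0,0,0,0],[-1.3,0,0,0,0],[-1.3,0,0,0,0]])

```text
time: 20.7
eef_pos: [523.7, 34.5, 21.6]
tcp_rot: [[-0.997, -0.082, -0.001], [-0.082, 0.997, 0.001], [0.001, 0.001, -1.0]]
force: [-4.1, 2.8, 1.1]
finger_gap: 0.1
```

carry_out(commands=[[-0.1,0,0,0,0],[-0.1,0,0,0,0]])

```text
time: 20.9
eef_pos: [524.7, 34.6, 21.7]
tcp_rot: [[-0.997, -0.082, -0.001], [-0.082, 0.997, 0.001], [0.001, 0.001, -1.0]]
force: [-3.8, 3.7, 0.7]
finger_gap: -0.2
```

carry_out(commands=[[-0.1,0.03,0,0,0],[-0.1,0.03,0,0,0]])

```text
time: 21.1
eef_pos: [525.6, 34.7, 21.7]
tcp_rot: [[-0.997, -0.082, -0.001], [-0.082, 0.997, 0.0], [0.001, 0.0, -1.0]]
force: [-5.1, 1.4, -0.0]
finger_gap: -0.1
```

carry_out(commands=[[-0.1,0.03,0,0,0],[-0.1,0.03,0,0,0]])

```text
time: 21.3
eef_pos: [526.6, 34.8, 21.7]
tcp_rot: [[-0.997, -0.082, -0.001], [-0.082, 0.997, -0.0], [0.001, -0.0, -1.0]]
force: [-4.5, -0.3, 0.1]
finger_gap: 0.1
```

carry_out(commands=[[-0.1,0,0,0,0],[-0.1,0,0,0,0]])

```text
time: 21.5
eef_pos: [527.6, 35.0, 21.7]
tcp_rot: [[-0.997, -0.082, -0.001], [-0.082, 0.997, -0.0], [0.001, -0.0, -1.0]]
force: [-4.3, -1.1, -2.1]
finger_gap: -0.6
```

carry_out(commands=[[-0.1,0,0,0,0],[-0.1,0,0,0,0]])

```text
time: 21.7
eef_pos: [528.6, 35.0, 21.7]
tcp_rot: [[-0.997, -0.082, -0.0], [-0.082, 0.997, -0.0], [0.001, -0.0, -1.0]]
force: [-3.6, -0.6, -2.5]
finger_gap: 0.1
```

carry_out(commands=[[-0.1,0,0,0,0],[-0.1,0,0,0,0]])

```text
time: 21.9
eef_pos: [529.6, 35.2, 21.7]
tcp_rot: [[-0.997, -0.082, -0.0], [-0.082, 0.997, -0.0], [0.0, -0.0, -1.0]]
force: [-3.7, -2.0, -3.3]
finger_gap: 0.1
```

carry_out(commands=[[-0.1,0,0,0,0],[-0.1,0,0,0,0]])

```text
time: 22.1
eef_pos: [530.7, 35.2, 21.8]
tcp_rot: [[-0.997, -0.082, -0.0], [-0.082, 0.997, -0.0], [0.0, -0.0, -1.0]]
force: [-4.3, -0.8, -3.1]
finger_gap: -0.0
```

carry_out(commands=[[-0.1,0,0,0,0],[-0.1,0,0,0,0]])

```text
time: 22.3
eef_pos: [531.7, 35.3, 21.8]
tcp_rot: [[-0.997, -0.082, -0.0], [-0.082, 0.997, -0.0], [0.0, -0.0, -1.0]]
force: [-4.2, -0.9, -3.7]
finger_gap: -0.3
```

carry_out(commands=[[-0.1,0,0,0,0],[-0.1,0,0,0,0]])

```text
time: 22.5
eef_pos: [532.6, 35.4, 21.8]
tcp_rot: [[-0.997, -0.082, -0.001], [-0.082, 0.997, -0.0], [0.001, -0.0, -1.0]]
force: [-5.0, -0.8, -3.3]
finger_gap: -0.1
```

carry_out(commands=[[-0.06,0,0,0,0],[-0.06,0,0,0,0]])

```text
time: 22.7
eef_pos: [533.2, 35.5, 21.9]
tcp_rot: [[-0.997, -0.082, -0.0], [-0.082, 0.997, -0.0], [0.0, 0.0, -1.0]]
force: [-4.9, -1.0, -3.3]
finger_gap: 0.1
```

carry_out(commands=[[-0.06,0,0,0,0],[-0.06,0,0,0,0]])

```text
time: 22.9
eef_pos: [533.7, 35.6, 21.8]
tcp_rot: [[-0.997, -0.082, -0.001], [-0.082, 0.997, -0.0], [0.001, 0.0, -1.0]]
force: [-4.7, -0.9, -3.2]
finger_gap: 0.1
```

carry_out(commands=[[-0.06,0,0,0,0],[-0.06,0,0,0,0]])

```text
time: 23.1
eef_pos: [534.1, 35.6, 21.8]
tcp_rot: [[-0.997, -0.082, -0.001], [-0.082, 0.997, -0.0], [0.001, -0.0, -1.0]]
force: [-6.1, -1.3, -2.7]
finger_gap: 0.1
```

carry_out(commands=[[-0.06,0,0,0,0],[-0.06,0,0,0,0]])

```text
time: 23.3
eef_pos: [534.5, 35.6, 21.8]
tcp_rot: [[-0.997, -0.082, -0.001], [-0.082, 0.997, -0.0], [0.001, 0.0, -1.0]]
force: [-7.2, -2.3, -1.0]
finger_gap: -0.4
```

carry_out(commands=[[-0.05,0,0,0,0],[-0.05,0,0,0,0]])

```text
time: 23.5
eef_pos: [534.9, 35.7, 21.8]
tcp_rot: [[-0.997, -0.082, -0.002], [-0.082, 0.997, -0.0], [0.002, 0.0, -1.0]]
force: [-9.0, -1.2, -0.7]
finger_gap: -0.1
```

carry_out(commands=[[-0.05,0,0,0,0],[-0.05,0,0,0,0]])

```text
time: 23.7
eef_pos: [535.2, 35.7, 21.8]
tcp_rot: [[-0.997, -0.082, -0.002], [-0.082, 0.997, -0.0], [0.002, 0.0, -1.0]]
force: [-10.1, -1.1, 0.4]
finger_gap: 0.1
```

Felt 10 N. I ease back slowly and watch whether the force vanishes at the latched depth.

carry_out(commands=[[0.2,0,0,0,0],[0.5,0,0,0,0],[0.8,0,0,0,0],[1.1,0,0,0,0],[1.4,0,0,0,0],[1.7,0,0,0,0],[2.0,0,0,0,0],[2.2,0,0,0,0]])

```text
time: 24.5
eef_pos: [515.2, 34.0, 22.9]
tcp_rot: [[-0.997, -0.082, 0.003], [-0.082, 0.997, 0.0], [-0.003, -0.0, -1.0]]
force: [0.2, 0.6, 0.8]
finger_gap: -0.0
```

No contact 5 mm in front of the latched face, so the latch holds. I withdraw, lift and look.

carry_out(commands=[[3,0,0,0,0],[7,0,0,0,0],[11,0,0,0,0],[13,0,-4,0,0],[13,5,-9,0,0],[13,10,-12,0,0],[13,15,-12,0,0],[13,20,-12,0,0]])

```text
time: 25.3
eef_pos: [372.1, 200.2, 143.7]
tcp_rot: [[-0.997, -0.081, 0.007], [-0.081, 0.997, 0.003], [-0.007, 0.002, -1.0]]
force: [1.7, 0.3, 1.0]
finger_gap: 0.4
```

carry_out(commands=[[0,4,0,0,0],[0,8,0,0,0],[0,12,0,0,0],[0,12,0,0,0],[0,12,0,0,0],[0,12,0,0,0]])

```text
time: 25.9
eef_pos: [360.6, 317.0, 140.3]
tcp_rot: [[-0.997, -0.082, 0.0], [-0.082, 0.997, -0.0], [-0.0, -0.0, -1.0]]
force: [-0.5, 0.4, -0.4]
finger_gap: -0.1
```

```bash
python3 -c "
from h import *
cv2.imwrite('pics/s9.png',robot.grab_frame('scene')[80:280,200:500,::-1].repeat(2,0).repeat(2,1))
cv2.imwrite('pics/t9.png',robot.grab_frame('top')[120:290,190:450,::-1].repeat(3,0).repeat(3,1))
mv((405,25,21),184.7);print(robot.observe()['dq'].round(2))"
```

```text
t 26.0 pos [360.8 316.6 140.4] ang -175.35 F [ 0.12  0.28 -0.87] row [ -2.04 -29.42  11.94] -0.001 dist 318.15643273522386
[-0.28 -0.12  0.09 -0.   -0.    0.16]
```

View pics/s9.png

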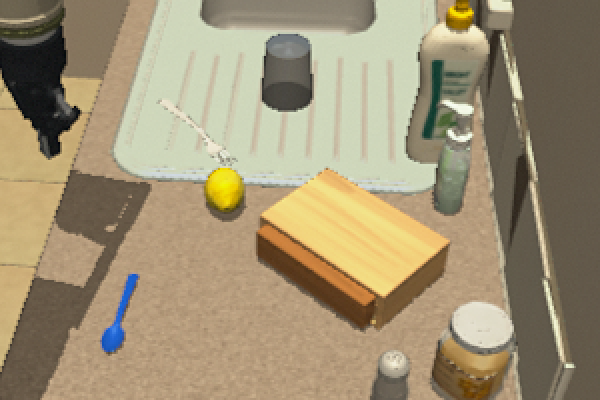

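View pics/t9.png

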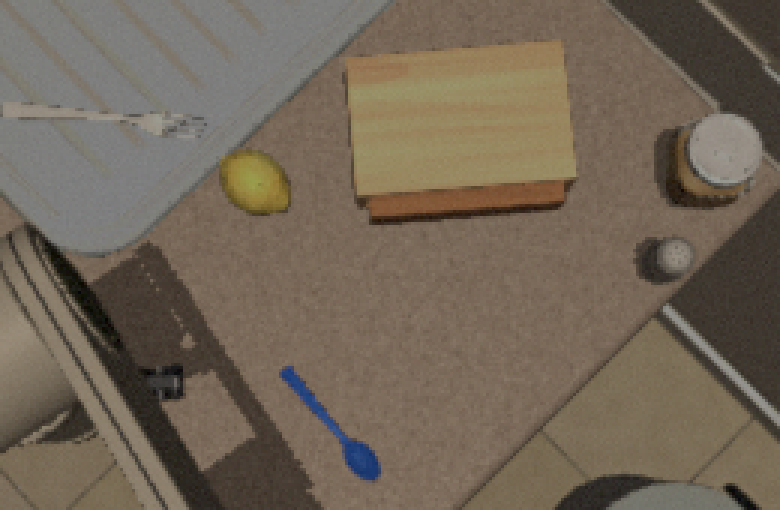

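The drawer is shut exactly as at the start, with its front at top crop (467,203). The spoon is gone from the worktop, and the fork, lemon, jar, shaker and blue spoon have not moved. The arm is clear.

```bash
python3 -c "
from station import robot
print(robot.job_done())"
```

```text
the job is handed in; nothing more can be done
None
```

The job is handed in: the drawer sprang open, the teaspoon went into the tray, and the drawer is shut and held by its latch. It took 26 s of the 67 s allowed.

- **Opening:** I pressed the front in 1 mm steps and then finer ones, and felt the latch's bottom about 14 mm past latched. The push reached about 9.7 N along the drawer, about 11 N counting sideways and vertical force.
- **Teaspoon:** I gripped the steel teaspoon at its middle and set it along the tray. When the fingers opened in the tray, one touched it with about 9–11 N; the drawer was then fully open, where the 14 N limit does not apply.
- **Closing:** I pushed the drawer home and felt the same bottom at about 10 N. Easing back, I felt no force 5 mm in front of the latched position.

**Last checks:** the final pictures, taken about 2 s after I let go, show the drawer front where it was at the start. The fork, lemon, jar, shaker and blue spoon look unmoved, and the arm is clear. With the drawer shut, the teaspoon cannot be seen; it was last seen lying flat in the tray before closing. The drawer front measured up to 8 mm apart between views, so I used a point between them. No check failed.

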